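Check a filter standard on the bench spectrophotometer

TASK

Run the orange filter check on the spectrophotometer: shut the lid of its sample compartment first, then pull the carriage rod straight out by its white knob until the click stop that brings the orange-framed filter into the light beam, and take your hand off for a good two seconds while it reads. Then push the rod fully home and leave the lid shut, without disturbing the pot, the bottle or the case on the bench.

Things in the scene. Friction and masses are not known exactly. Their poses are not given: they have to be found in the camera images.
- spectro: Bench spectrophotometer, white/grey, fixed, 340 (x) x 420 (y) x 190 mm high. Origin: centre of its underside; own -x is its front (knob and panel side; face at x -170 mm), +y its left seen from the robot. Left: raised housing with sloping panel. Front right: sample compartment, a well 138 (x) x 130 (y) mm centred at x -89, y -99, rim 140 mm above the bench; lamp house behind it 165 mm high.
- lid (a joint): Angle (rad) of the grey compartment lid: 0 shut, starts 1.12 to 1.30, at most 1.35. Plate 154 (x) x 142 (y) x 20 mm, 0.25 kg, hinged along the instrument's x at its left edge (instrument y -32, z 140, x -166 to -12 mm): the free edge swings up and left. Shut, its top is 162 mm high. Stiff hinge holds it above 0.8 rad; lower, it sinks shut slowly. A light push (0.5 N at the edge) moves it.
- lid_lip (a point): Top of the dark finger lip (60 mm long, 16 mm wide, 8 mm thick) at the middle of the lid's free edge, 150 mm from the hinge line and 20 mm out from the hinge plane. Site axes are the lid's: z out of the lid's outer face, -y from hinge to free edge (so y points back to the hinge).
- cell_rod (a joint): Pull of the carriage rod (m): 0 = fully home (pushed in), as at the start; grows as it is pulled straight out of the front, along the instrument's -x. Spring detents (click stops) at 0, 0.022 and 0.044; end stop 0.046. About 6 N takes it from one detent to the next; let go within 8 mm of a detent it snaps to it.
- knob (a point): Middle of the rod's white knob: 26 mm diameter, 32 mm long along the instrument's x, axis level, 75 mm above the bench, on an 8 mm steel rod. With the rod home it is 65 mm in front of the front face (instrument x -235, y -99 mm). Free all round: it can be pinched from above.
- beam (a point): Where the light beam crosses the compartment, between two round lenses in its side walls, at instrument x -94.8, y -99, z 75 mm. The beam runs along the instrument's y. Site axes are those of the instrument.
- orange_filter: Filter standard, glass in an orange frame, 14 (x) x 50 (y) x 60 mm high; origin: centre of its underside. It stands in the carriage, which moves 1:1 with the rod and has 3 slots 22 mm apart along the instrument's x. Rod home: the empty front slot is in the beam, the filters 22 and 44 mm behind it (+x), in either order. In the beam when its instrument x equals the beam's. Seen from above, lid open.
- green_filter: The other filter standard, green frame, same size, in the other slot of the carriage.
- pot: Bystander: open stainless pot, 140 mm diameter, 110 mm high, to the right of the instrument. Origin: centre of its underside.
- bottle: Bystander: white plastic bottle, 72 mm diameter, 170 mm high, blue cap, at the front right. Origin: centre of its underside.
- case: Bystander: flat blue case of the filter set, 90 x 140 x 36 mm high, at the front left. Origin: centre of its underside.

How it is judged:
By the outcome, as a careful person would: the job done as asked, in the order asked, and still so for the second after the job is handed in, with the robot touching nothing.
It also fails if it takes over 64 s, if anything falls off the work surface, if the arm or the gripper's body presses on something with over 40 N, if the wrist force passes 120 N, or if a joint passes its speed limit or range.

ROBOT

A 6-joint arm with a two-finger parallel gripper is mounted at the origin on the work surface. World frame = base frame: x ahead of the robot, y to its left, z up, the work surface at z = 0. Lengths are in m, angles in rad, forces in N, time in s.
With the tool pointing down it reaches from about 0.35 to 0.95 m from the base axis. Payload 17.4 kg.
Tool frame: the origin (TCP) lies on the centre line of the jaws, within the pads' length; the fingertips stand 25 mm ahead of it and the grasp point (between the pads) lies 6 mm ahead of it; z points along the fingers, y is the direction in which the jaws open and shut (so a half turn about z gives the same grasp; the last joint's range is limited). The gripper opens to 93 mm and grips with 3 to 60 N. Pads are 15 mm wide; open, the fingers measure 128 mm over their backs; the gripper's body (75 mm by 188 mm) begins 65 mm behind the grasp point.
Start: joints at [1.157, 0.116, 1.442, -0, 1.584, -0.038], TCP at [0.248, 0.628, 0.209] pointing down, gripper open.
Joint ranges: [-2.83, 2.83], [-0.83, 2.19], [0.07, 2.5], [-1.14, 4.28], [0.01, 3], [-2.97, 2.97]. Speed limits (rad/s): [1.89, 1.89, 2.22, 3.14, 3.14, 3.14].

INTERFACE

Orientations are given as a 3x3 rotation matrix whose columns are the frame's x, y, z axes.
In Python, from station import manip gives the robot as it stands.
- The arm moves only by the tool carry_out, never from a script. Its argument "commands" is a list of rows, each a list of 7 numbers: the shift along the tool's x, y, z in mm, then the turn, a rotation vector about the tool's x, y, z in degrees, then the finger opening in mm, from 0 to 93. A call has 1 to 5 rows; each row is the pose to reach, as a shift and turn from the pose measured when the call began, along the tool's axes at that moment; what a row does not reach only later rows make up. A row lasts 1/10 s, in which the tool goes at most 50 mm and 8.59 degrees, less where a joint would pass 70% of its speed; a pose out of reach is approached as far as the arm can. A call with a gripper value outside its range is refused whole. The fingers move at their own pace and stop on an object; the grip force is fixed at half the most. Time passes only in rows, so rows that repeat a pose let the fingers close. It gives the time, the measured TCP pose, the force and the opening at its end, in the units of the state.
- manip.read_state(): the state, without advancing time (a new reading comes with each control period).
- manip.grab_frame(name): name is "side" or "top"; returns the picture (420x560x3 uint8, red, green, blue); there is no depth.
- manip.camera_params(name): a dict with "vfov" (degrees; the focal length in pixels is half the picture's height over the tangent of half this angle, whatever the lens; pixels are square), "cx", "cy" (the principal point, pixels), "T" (4x4, takes a point from camera to world coordinates). Camera axes: x right, y up, looking along -z (the intrinsics and any distortion apply to the point x, -y, -z); pixel columns grow to the right and rows downward; lengths in m; the calibration is good to about 2 mm. A picture is of the moment at which its call begins. camera_params takes no time and is no camera call.
- manip.finish_job(): hands the job in, once; it reports no verdict.
Trained networks look in the newest picture that a camera, given by its name, has taken for a name from the list of things; names that differ only in an ending like _2 or _b are one class to them, and where a whole thing is asked for, a point or a joint stands for the part that bears it (a point fixed in the world has none). Each returns a list of dicts, best first, with "p" (0 to 1); they miss things now and then, are a little off and sometimes report something else, mostly with a low value. They report only what shows in the picture. A call takes as long as a camera call.
- manip.masks_of(camera, query): "pixels" (420x560 bool, what is visible of it) and "xy" ([column, row] in pixels, amid what is visible of it).
The state is a dict: "t": time; "joint_positions": joint angles; "dq": joint speeds; "joint_torque": joint torques, N m; "position": TCP position; "tcp_rot": TCP orientation; "force": force on the tool from outside, world axes, zero at the start; "wrist_torque": the same for the moment, N m; "finger_gap": finger opening in m.
Only numpy, scipy, OpenCV 4.12 (cv2) and the standard library are available. Lean on these libraries where they do the work, as an engineer would, in place of code of your own. Each camera call takes 0.05 s, during which the arm holds its last target.

## Working session

There is one attempt and no reset: what is moved stays moved. The work goes in short steps, Python scripts to look and compute and a tool call to move; the robot and the scene stay as the last step left them, time stands still between calls to the robot, and variables do not carry over. Pictures are saved under pics/ and viewed, and the job is handed in when it is done.

Besides the shell and the picture viewer there is one more tool, called after "Call:" as a command line: name --pt "numbers of a row" for each row, then --argument value for the rest. carry_out: Moves the arm, as the interface text tells. Its arguments: {"type":"object","properties":{"commands":{"type":"array"}},"required":["commands"]}

```bash
ls; mkdir -p pics; python3 - <<'E'
from station import manip
import cv2
for n in("side","top"):
    f=manip.grab_frame(n); cv2.imwrite(f"pics/{n}0.png",f[:,:,::-1]); print(manip.camera_params(n))
s=manip.read_state(); print(s)
E
```

```text
pics
{'vfov': 55.4815533654237, 'cx': 273.0489336676051, 'cy': 208.7524406166041, 'T': array([[ 0.19237904, -0.81865588,  0.54110337,  1.13825807],
       [ 0.98130521,  0.16358538, -0.1013899 , -0.14456302],
       [-0.00551316,  0.55049285,  0.83482167,  0.96802278],
       [ 0.        ,  0.        ,  0.        ,  1.        ]])}
{'vfov': 44.0153313732661, 'cx': 275.658201711089, 'cy': 202.46680060869483, 'T': array([[-8.21748609e-03,  9.94329633e-01, -1.06023832e-01,
         4.24158474e-01],
       [-9.99966234e-01, -8.16415918e-03,  9.36989481e-04,
        -5.35745895e-02],
       [ 6.60809634e-05,  1.06027952e-01,  9.94363147e-01,
         1.30166632e+00],
       [ 0.00000000e+00,  0.00000000e+00,  0.00000000e+00,
         1.00000000e+00]])}
{'t': 0.1, 'joint_positions': array([ 1.15723149e+00,  1.16425578e-01,  1.44217538e+00, -2.21173434e-05,
        1.58401166e+00, -3.78262726e-02]), 'dq': array([ 0.00168653, -0.00243699, -0.00184987, -0.00040811, -0.00161039,
        0.00081484]), 'joint_torque': array([ 4.38183088e-04, -7.22902822e+01, -6.23859501e+01,  7.80194043e-02,
        2.28302821e-02, -1.40876177e-04]), 'position': array([0.24765259, 0.62772344, 0.20830173]), 'tcp_rot': array([[-9.30236746e-01,  3.66959730e-01, -3.89648862e-04],
       [ 3.66959937e-01,  9.30236269e-01, -9.42863924e-04],
       [ 1.64724124e-05, -1.02007219e-03, -9.99999480e-01]]), 'force': array([-0.08633218,  0.65885223, -0.25004171]), 'wrist_torque': array([-0.01599848, -0.04672963,  0.03793786]), 'finger_gap': 0.0929919987583913}
```

View pics/side0.png

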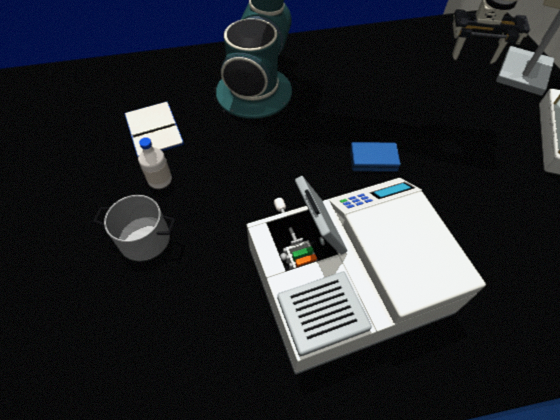

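View pics/top0.png

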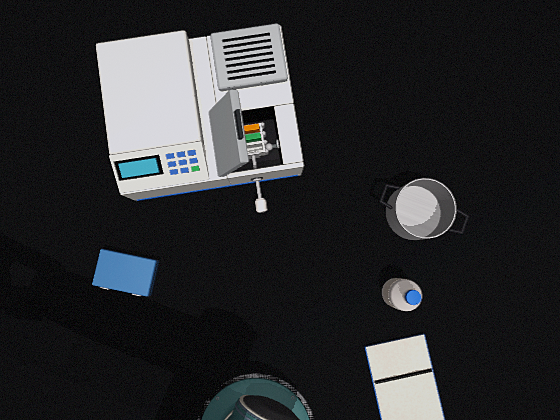

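```bash
cat > h.py <<'E'
from station import manip
import numpy as np
def K(n):
    c=manip.camera_params(n); f=210/np.tan(np.radians(c["vfov"]/2)); return f,c["cx"],c["cy"],c["T"]
def ray(n,u,v):
    f,cx,cy,T=K(n); d=np.array([(u-cx)/f,-(v-cy)/f,-1]); return T[:3,3],T[:3,:3]@d
def atz(n,u,v,z):
    o,d=ray(n,u,v); return o+d*(z-o[2])/d[2]
def proj(n,p):
    f,cx,cy,T=K(n); q=T[:3,:3].T@(np.asarray(p)-T[:3,3]); return cx+f*q[0]/-q[2], cy-f*q[1]/-q[2]
def tri(a,b):
    A=np.zeros((3,3));B=np.zeros(3)
    for n,u,v in(a,b):
        o,d=ray(n,u,v); d/=np.linalg.norm(d); P=np.eye(3)-np.outer(d,d); A+=P;B+=P@o
    p=np.linalg.solve(A,B); return p,[proj(n,p) for n,_,_ in(a,b)]
E
python3 - <<'E'
from h import *
for n in("top","side"):
  for q in("knob","lid_lip","lid","orange_filter","green_filter","pot","bottle","case","spectro"):
    for m in manip.masks_of(n,q)[:2]:
        v,u=np.nonzero(m["pixels"]); print(n,q,round(m["p"],2),np.round(m["xy"],1),u.min(),u.max(),v.min(),v.max(),len(u))
E
```

```text
top knob 0.71 [257.  151.6] 246 267 122 212 656
top lid_lip 0.95 [230.4 135.1] 209 247 90 176 2396
top lid 0.75 [229.3 132.6] 209 247 91 176 2372
top lid 0.16 [202.1 113.1] 96 302 24 212 29566
top orange_filter 0.46 [251.9 128. ] 244 259 124 133 132
top green_filter 0.69 [254.9 133.3] 244 260 133 142 137
top pot 0.69 [423.9 212.1] 379 468 178 239 3715
top bottle 0.86 [403.7 292.9] 383 421 279 310 999
top case 0.77 [124.7 273.9] 92 158 248 296 2405
top spectro 0.87 [197.  109.7] 96 303 24 212 29708
side knob 0.65 [289.3 242.2] 276 309 199 267 378
side lid_lip 0.67 [321.3 215.7] 297 344 177 251 1106
side lid 0.66 [320.8 216.1] 296 347 176 253 1222
side orange_filter 0.7 [305.4 259.5] 297 315 256 265 85
side pot 0.75 [138.3 225.5] 94 174 195 260 3310
side bottle 0.68 [152.8 164.1] 139 171 137 187 1105
side bottle 0.58 [358.8 269.6] 248 484 176 373 29164
side case 0.57 [377.6 159.2] 351 399 142 170 1328
side case 0.26 [289.5 243.5] 275 310 198 268 491
side spectro 0.91 [358.4 271.6] 248 484 177 372 29021
```

```bash
python3 - <<'E'
import cv2
a=cv2.imread("pics/top0.png")[15:225,85:315]; cv2.imwrite("pics/topz.png",cv2.resize(a,None,fx=2.8,fy=2.8,interpolation=cv2.INTER_CUBIC))
a=cv2.imread("pics/side0.png")[170:380,240:490]; cv2.imwrite("pics/sidez.png",cv2.resize(a,None,fx=2.8,fy=2.8,interpolation=cv2.INTER_CUBIC))
a=cv2.imread("pics/top0.png")[80:220,195:315]; cv2.imwrite("pics/topzz.png",cv2.resize(a,None,fx=4.2,fy=4.2,interpolation=cv2.INTER_CUBIC))
E
```

```text
(no output)
```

View pics/topz.png

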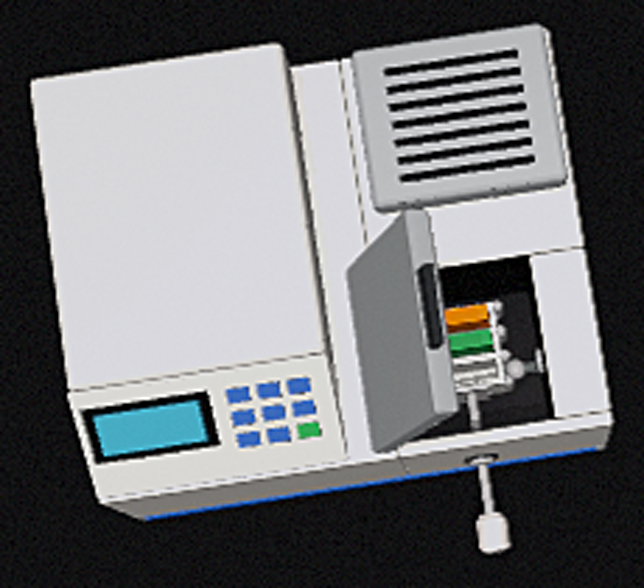

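View pics/sidez.png

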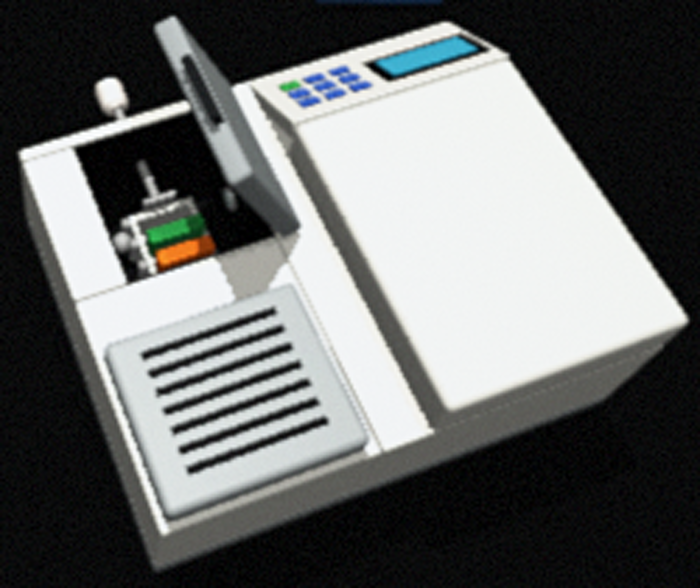

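View pics/topzz.png

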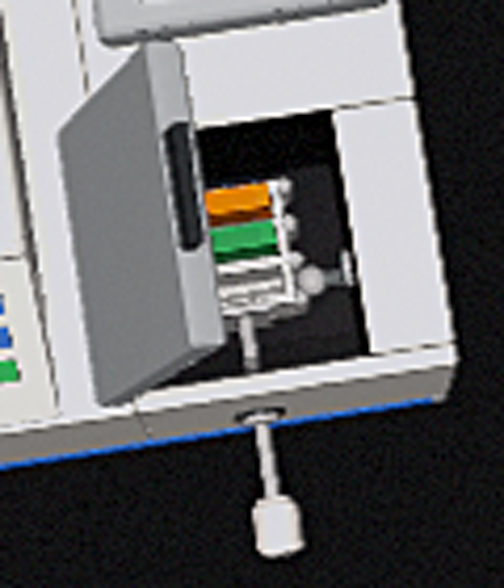

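```bash
cat >> h.py <<'E'
def S2W(P,p):
    x,y,a=P[:3]; c,s=np.cos(a),np.sin(a); p=np.asarray(p)/1000.
    return np.array([x+c*p[0]-s*p[1],y+s*p[0]+c*p[1],p[2]])
def lidp(th,x,d,o): return [x,-32-d*np.cos(th)+o*np.sin(th),140+d*np.sin(th)+o*np.cos(th)]
E
python3 - <<'E'
from h import *
from scipy.optimize import least_squares
z=lambda u,v:(195+u/4.2,80+v/4.2); w=lambda u,v:(240+u/2.8,170+v/2.8)
pts=[("k",(-235,-99,75),z(276,526),w(112,97)),("fr",(-170,-210,140),z(456,350),w(20,155)),("wf",(-158,-164,140),z(370,352),w(78,150)),("wr",(-20,-164,140),z(333,112),w(128,282))]
lid=[("lip",(-89,150,20),z(183,185),w(202,90))]
def res(P,full=False):
    r=[]
    for n,p,t,s in pts:
        q=S2W(P,p); r+=list(np.subtract(proj("top",q),t))+list(np.subtract(proj("side",q),s))
    for n,p,t,s in lid:
        q=S2W(P,lidp(P[3],*p)); r+=list(np.subtract(proj("top",q),t))+list(np.subtract(proj("side",q),s))
    return np.array(r)
s=least_squares(res,[0.7,0.1,0.,1.2],loss="soft_l1"); P=s.x
print(P); print(np.round(res(P).reshape(-1,4),1))
np.save("P.npy",P)
print("knob",S2W(P,(-235,-99,75)), tri(("top",)+pts[0][2],("side",)+pts[0][3])[0])
print("lip",S2W(P,lidp(P[3],-89,150,20)),"tri",tri(("top",)+lid[0][2],("side",)+lid[0][3])[0])
print("hinge",S2W(P,(-89,-32,140)))
for c,v in(("orange",z(240,205)),("green",z(245,243))):
    q=atz("top",*v,.1); 
    # filter top unknown: 75+30=105
    q=atz("top",*v,.105); d=q-S2W(P,(0,0,0)); a=P[2]; print(c,(np.cos(a)*d[0]+np.sin(a)*d[1])*1000)
for n,zz in(("pot",.11),("bottle",.17)):
    m=manip.masks_of("top",n)[0]; print(n,atz("top",*m["xy"],zz))
m=manip.masks_of("top","case")[0]; print("case",atz("top",*m["xy"],.036))
E
```

```text
[0.76694307 0.11657454 0.15885328 1.08889621]
[[-0.4 -0.8 -1.1  0.3]
 [-0.4  1.9 -1.5 -1.2]
 [-0.8 -0.4 -2.7 -1.1]
 [-2.1 -1.7  0.   0.8]
 [-0.6 -0.3 -1.  -0.3]]
knob [ 0.55056229 -0.0183527   0.075     ] [ 0.54907334 -0.01709918  0.07387314]
lip [0.69231919 0.0197538  0.28218666] tri [0.69237057 0.02027928 0.28072706]
hinge [0.68412559 0.07089888 0.14      ]
orange -58.595064217532524
green -80.46138773203177
pot [ 0.5261166  -0.39576504  0.11      ]
bottle [ 0.34698349 -0.32838605  0.17      ]
case [0.38866477 0.31111397 0.036     ]
```

```bash
cat >> h.py <<'E'
from scipy.spatial.transform import Rotation as R
def plan(pi=None,world=None,flip=False):
    """pi: TCP target in instrument mm"""
    P=np.load("P.npy"); s=manip.read_state(); T=s["tcp_rot"]
    w=S2W(P,pi) if world is None else np.array(world)
    a=P[2]; y=np.array([-np.sin(a),np.cos(a),0])*(-1 if flip else 1); z=np.array([0,0,-1.]); G=np.column_stack([np.cross(y,z),y,z])
    sh=T.T@(w-s["position"])*1000; rv=R.from_matrix(T.T@G).as_rotvec(degrees=True)
    print("shift",np.round(sh,1),"turn",np.round(rv,2),"world",np.round(w,4))
def where():
    P=np.load("P.npy"); s=manip.read_state(); d=s["position"]-[P[0],P[1],0]; a=P[2]
    print("t",round(s["t"],2),"inst",np.round(1000*np.array([np.cos(a)*d[0]+np.sin(a)*d[1],-np.sin(a)*d[0]+np.cos(a)*d[1],d[2]]),1),"F",np.round(s["force"],1),"gap",round(s["finger_gap"]*1000,1),"q",np.round(s["joint_positions"],2))
E
python3 -c "
from h import *
where();plan((-89,-20,400));plan((-89,-20,400),flip=True)"
```

```text
t 1.15 inst [-431.7  587.   208.9] F [-1.1  0.2  0.2] gap 92.9 q [ 1.16  0.12  1.44 -0.    1.58 -0.04]
shift [-604.2 -347.6 -191. ] turn [ -0.     0.   -30.64] world [0.6822 0.0827 0.4   ]
shift [-604.2 -347.6 -191. ] turn [  0.     0.   149.36] world [0.6822 0.0827 0.4   ]
```

Call:
carry_out --pt "0 0 -50 0 0 0 0" --pt "-30 -20 -100 0 0 -5 0" --pt "-70 -40 -150 0 0 -10 0" --pt "-110 -63 -190 0 0 -15 0" --pt "-150 -86 -190 0 0 -20 0"

```text
t: 1.65
position: [0.3385, 0.5139, 0.3923]
tcp_rot: [[-1.0, 0.022, 0.002], [0.022, 1.0, 0.003], [-0.002, 0.003, -1.0]]
force: [1.1, -0.3, -0.0]
finger_gap: 0.0578
```

```bash
python3 -c "
from h import *
where();plan((-89,-20,400))"
```

```text
t 1.65 inst [-360.2  460.1  392.3] F [ 1.1 -0.3 -0. ] gap 57.8 q [ 0.95 -0.01  1.27  0.    1.87 -0.6 ]
shift [-353.  -423.6   -8.3] turn [  0.16   0.12 -10.35] world [0.6822 0.0827 0.4   ]
```

Call:
carry_out --pt "-32 -38 -8 0 0 -5 0" --pt "-64 -77 -8 0 0 -10 0" --pt "-96 -115 -8 0 0 -10.3 0" --pt "-128 -154 -8 0 0 -10.3 0" --pt "-160 -192 -8 0 0 -10.3 0"

```text
t: 2.15
position: [0.494, 0.318, 0.4003]
tcp_rot: [[-0.988, -0.157, 0.002], [-0.157, 0.988, 0.003], [-0.003, 0.003, -1.0]]
force: [0.9, 0.7, -0.2]
finger_gap: 0.0181
```

```bash
python3 -c "
from h import *
where();plan((-89,-20,400))"
```

```text
t 2.15 inst [-237.6  242.1  400.3] F [ 0.9  0.7 -0.2] gap 18.1 q [ 0.53 -0.06  1.32  0.    1.88 -1.2 ]
shift [-148.8 -262.    -0. ] turn [ 0.16  0.16 -0.04] world [0.6822 0.0827 0.4   ]
```

Call:
carry_out --pt "-24 -42 0 0 0 0 0" --pt "-49 -86 0 0 0 0 0" --pt "-73 -129 0 0 0 0 0" --pt "-98 -172 0 0 0 0 0" --pt "-122 -215 0 0 0 0 0"

```text
t: 2.65
position: [0.6493, 0.123, 0.4001]
tcp_rot: [[-0.988, -0.157, 0.003], [-0.157, 0.988, 0.003], [-0.003, 0.003, -1.0]]
force: [0.3, 1.1, 1.0]
finger_gap: 0.0006
```

```bash
python3 -c "
from h import *
where();plan((-89,-20,270))"
```

```text
t 2.65 inst [-115.1   24.9  400.1] F [0.3 1.1 1. ] gap 0.6 q [ 0.15  0.1   1.15  0.    1.89 -1.58]
shift [-25.7 -45.3 130.1] turn [ 0.16  0.18 -0.05] world [0.6822 0.0827 0.27  ]
```

Call:
carry_out --pt "-20 -35 20 0 0 0 0" --pt "-26 -45 60 0 0 0 0" --pt "-26 -45 100 0 0 0 0" --pt "-26 -45 130 0 0 0 0" --pt "-26 -45 130 0 0 0 0"

```text
t: 3.15
position: [0.6813, 0.0828, 0.2653]
tcp_rot: [[-0.988, -0.157, -0.004], [-0.157, 0.988, 0.003], [0.003, 0.003, -1.0]]
force: [-0.2, 0.3, -0.8]
finger_gap: 0.0002
```

```bash
python3 - <<'E'
from h import *
import cv2
where()
a=manip.grab_frame("side")[:,:,::-1][120:330,200:450]; cv2.imwrite("pics/s1.png",cv2.resize(a,None,fx=2.4,fy=2.4))
for th in(1.09,.9,.7,.5,.3,.1,0): print(th,np.round(lidp(th,-89,120,22),0))
E
```

```text
t 3.15 inst [-89.9 -19.9 265.3] F [-0.2  0.3 -0.8] gap 0.2 q [ 0.08  0.13  1.33  0.    1.68 -1.65]
1.09 [-89. -68. 257.]
0.9 [-89. -89. 248.]
0.7 [ -89. -110.  234.]
0.5 [ -89. -127.  217.]
0.3 [ -89. -140.  196.]
0.1 [ -89. -149.  174.]
0 [ -89. -152.  162.]
```

View pics/s1.png

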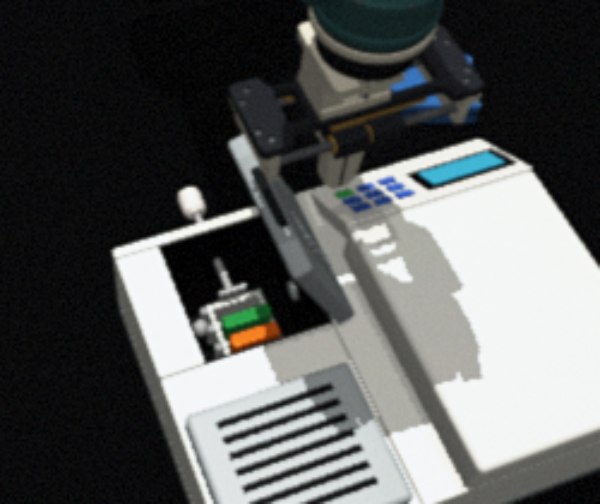

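Call:
carry_out --pt "0 -12 0 0 0 0 0" --pt "0 -22 0 0 0 0 0" --pt "0 -30 0 0 0 0 0" --pt "0 -38 0 0 0 0 0" --pt "0 -46 0 0 0 0 0"

```text
t: 3.7
position: [0.6894, 0.0367, 0.2691]
tcp_rot: [[-0.988, -0.157, 0.0], [-0.157, 0.988, 0.003], [-0.001, 0.003, -1.0]]
force: [0.4, 0.6, -0.5]
finger_gap: 0.0004
```

```bash
python3 - <<'E'
from h import *
import cv2
where()
a=manip.grab_frame("side")[:,:,::-1][120:330,200:450]; cv2.imwrite("pics/s2.png",cv2.resize(a,None,fx=2.4,fy=2.4))
E
```

```text
t 3.7 inst [-89.2 -66.6 269.1] F [ 0.4  0.6 -0.5] gap 0.4 q [ 0.01  0.14  1.32  0.    1.68 -1.71]
```

View pics/s2.png

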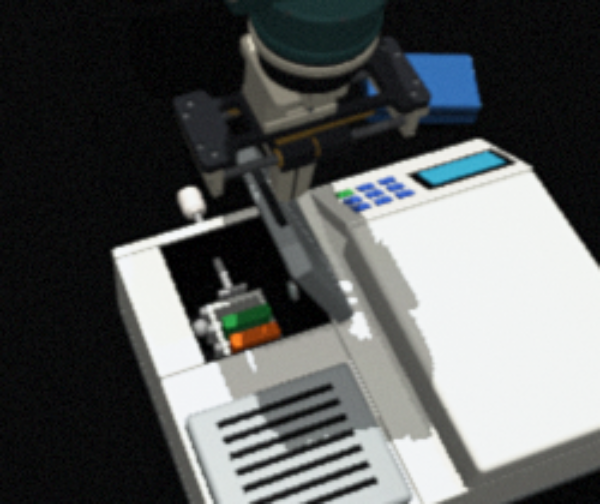

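Call:
carry_out --pt "0 -8 2 0 0 0 0" --pt "0 -16 6 0 0 0 0" --pt "0 -24 12 0 0 0 0" --pt "0 -32 20 0 0 0 0" --pt "0 -38 27 0 0 0 0"

```text
t: 4.25
position: [0.6954, -0.0026, 0.2407]
tcp_rot: [[-0.988, -0.156, -0.001], [-0.156, 0.988, 0.003], [0.0, 0.003, -1.0]]
force: [-0.0, -0.3, 1.0]
finger_gap: 0.0007
```

```bash
python3 - <<'E'
from h import *
import cv2
where()
a=manip.grab_frame("side")[:,:,::-1][120:330,200:450]; cv2.imwrite("pics/s3.png",cv2.resize(a,None,fx=2.4,fy=2.4))
E
```

```text
t 4.25 inst [ -89.5 -106.3  240.7] F [-0.  -0.3  1. ] gap 0.7 q [-0.04  0.15  1.35  0.    1.64 -1.77]
```

View pics/s3.png

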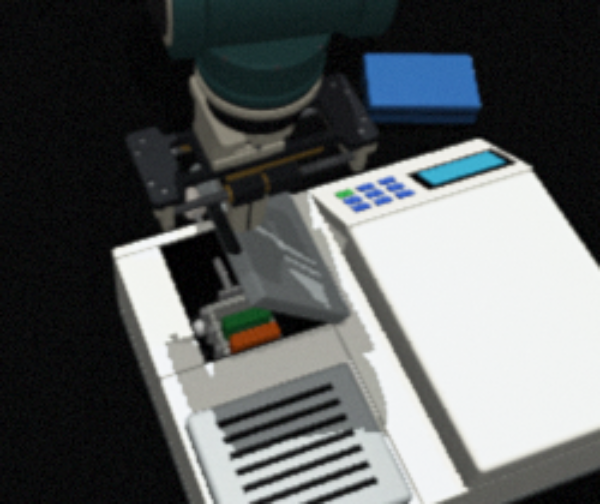

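Call:
carry_out --pt "0 -6 10 0 0 0 0" --pt "0 -12 21 0 0 0 0" --pt "0 -16 32 0 0 0 0" --pt "0 -20 43 0 0 0 0" --pt "0 -22 51 0 0 0 0"

```text
t: 4.8
position: [0.6983, -0.0251, 0.1867]
tcp_rot: [[-0.988, -0.156, -0.003], [-0.156, 0.988, 0.002], [0.003, 0.003, -1.0]]
force: [0.5, 0.1, 0.4]
finger_gap: 0.0004
```

Call:
carry_out --pt "0 0 1 0 0 0 0" --pt "0 0 1 0 0 0 0" --pt "0 0 1 0 0 0 0"

```text
t: 5.1
position: [0.6985, -0.0249, 0.1863]
tcp_rot: [[-0.988, -0.156, -0.002], [-0.156, 0.988, 0.002], [0.002, 0.003, -1.0]]
force: [-0.1, 0.1, 0.0]
finger_gap: 0.0008
```

```bash
python3 - <<'E'
from h import *
import cv2
where()
a=manip.grab_frame("side")[:,:,::-1][120:330,200:450]; cv2.imwrite("pics/s4.png",cv2.resize(a,None,fx=2.4,fy=2.4))
E
```

```text
t 5.1 inst [ -90.  -128.9  186.3] F [-0.1  0.1  0. ] gap 0.8 q [-0.07  0.18  1.41  0.    1.56 -1.8 ]
```

View pics/s4.png

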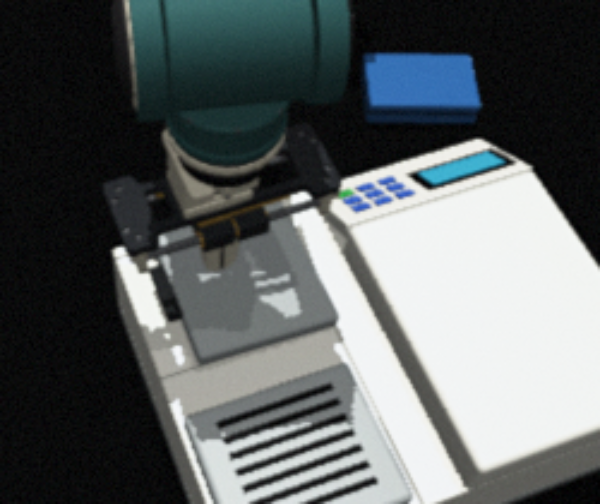

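Call:
carry_out --pt "0 0 -30 0 0 0 50" --pt "10 0 -70 0 0 0 50" --pt "50 8 -80 0 0 0 50" --pt "95 18 -80 0 0 0 50" --pt "140 30 -80 0 0 0 50"

```text
t: 5.65
position: [0.5544, -0.0172, 0.2674]
tcp_rot: [[-0.988, -0.156, -0.001], [-0.156, 0.988, 0.002], [0.001, 0.002, -1.0]]
force: [-0.9, -0.6, 1.1]
finger_gap: 0.0358
```

```bash
python3 - <<'E'
from h import *
import cv2
where(); plan((-237,-99,180)); 
a=manip.grab_frame("side")[:,:,::-1][120:330,200:450]; cv2.imwrite("pics/s5.png",cv2.resize(a,None,fx=2.4,fy=2.4))
E
```

```text
t 5.65 inst [-231.   -98.5  267.4] F [-0.9 -0.6  1.1] gap 35.8 q [-0.08 -0.16  1.62  0.    1.68 -1.81]
shift [ 5.9 -0.8 87.4] turn [ 0.14 -0.03 -0.14] world [ 0.5486 -0.0187  0.18  ]
```

View pics/s5.png

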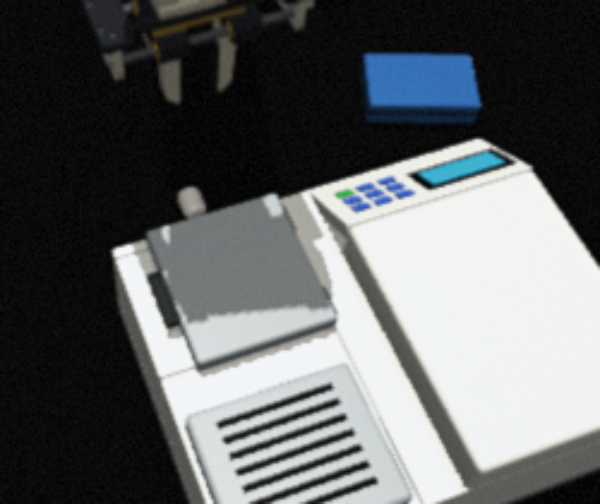

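Call:
carry_out --pt "6 -1 45 0 0 0 55" --pt "6 -1 87 0 0 0 55" --pt "6 -1 125 0 0 0 55" --pt "6 -1 160 0 0 0 55" --pt "6 -1 186 0 0 0 55"

```text
t: 6.2
position: [0.5428, -0.0178, 0.0805]
tcp_rot: [[-0.988, -0.156, -0.002], [-0.156, 0.988, 0.003], [0.001, 0.003, -1.0]]
force: [0.2, -0.2, 0.7]
finger_gap: 0.055
```

```bash
python3 - <<'E'
from h import *
import cv2
where(); P=np.load("P.npy"); print("lip th=0",proj("side",S2W(P,lidp(0,-89,150,20))),"th=.1",proj("side",S2W(P,lidp(.1,-89,150,20))))
a=manip.grab_frame("side")[:,:,::-1][120:330,200:450]; cv2.imwrite("pics/s6.png",cv2.resize(a,None,fx=2.4,fy=2.4))
a=manip.grab_frame("top")[:,:,::-1][60:270,180:330]; cv2.imwrite("pics/t6.png",cv2.resize(a,None,fx=2.8,fy=2.8))
E
```

```text
t 6.2 inst [-242.6  -97.2   80.5] F [ 0.2 -0.2  0.7] gap 55.0 q [-0.08 -0.11  1.88  0.    1.37 -1.81]
lip th=0 (np.float64(267.69684780100755), np.float64(244.32044425922692)) th=.1 (np.float64(268.7303523447832), np.float64(240.8126928065397))
```

View pics/s6.png

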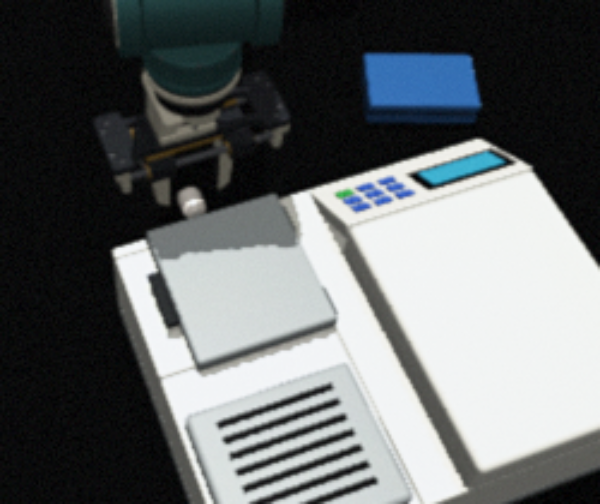

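View pics/t6.png

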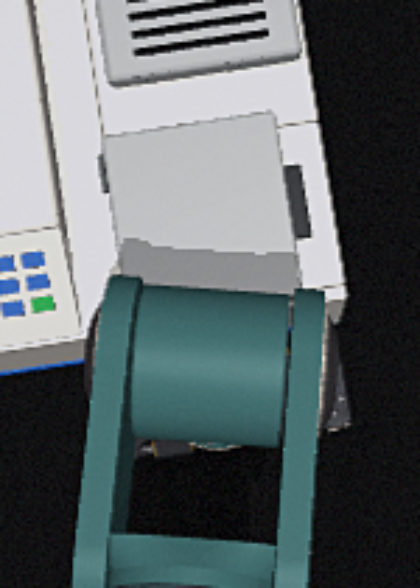

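Call:
carry_out --pt "-4 -1 0 0 0 0 55" --pt "-4 -1 0 0 0 0 35" --pt "-4 -1 0 0 0 0 20" --pt "-4 -1 0 0 0 0 15" --pt "-4 -1 0 0 0 0 15"

```text
t: 6.8
position: [0.5461, -0.0181, 0.0799]
tcp_rot: [[-0.988, -0.156, -0.005], [-0.156, 0.988, 0.003], [0.004, 0.003, -1.0]]
force: [-0.3, 0.3, -1.1]
finger_gap: 0.0276
```

Call:
carry_out --pt "0 0 0 0 0 0 15" --pt "0 0 0 0 0 0 15" --pt "0 0 0 0 0 0 15"

```text
t: 7.1
position: [0.5461, -0.0181, 0.0799]
tcp_rot: [[-0.988, -0.156, -0.005], [-0.156, 0.988, 0.003], [0.004, 0.003, -1.0]]
force: [0.5, 0.9, -0.1]
finger_gap: 0.0154
```

```bash
python3 - <<'E'
from h import *
where()
E
```

```text
t 7.1 inst [-239.4  -98.    79.9] F [ 0.5  0.9 -0.1] gap 15.4 q [-0.08 -0.1   1.87  0.    1.38 -1.81]
```

```bash
python3 - <<'E'
from h import *
import cv2
where()
a=manip.grab_frame("side")[:,:,::-1][150:270,220:340]; cv2.imwrite("pics/s7.png",cv2.resize(a,None,fx=5,fy=5,interpolation=cv2.INTER_CUBIC))
P=np.load("P.npy");
s=manip.read_state(); p=s["position"]
print(proj("side",p+[0,0,-.025]),proj("side",p),proj("side",S2W(P,(-235,-99,75))),proj("side",S2W(P,(-251,-99,75))),proj("side",S2W(P,(-219,-99,75))))
E
```

```text
t 7.1 inst [-239.4  -98.    79.9] F [ 0.5  0.9 -0.1] gap 15.4 q [-0.08 -0.1   1.87  0.    1.38 -1.81]
(np.float64(278.60404601329907), np.float64(207.72222391905515)) (np.float64(278.660717199233), np.float64(202.58875918138546)) (np.float64(278.8785953226119), np.float64(204.98167517564056)) (np.float64(276.80073428940244), np.float64(200.40140883595492)) (np.float64(280.9887209908467), np.float64(209.63306302894378))
```

View pics/s7.png

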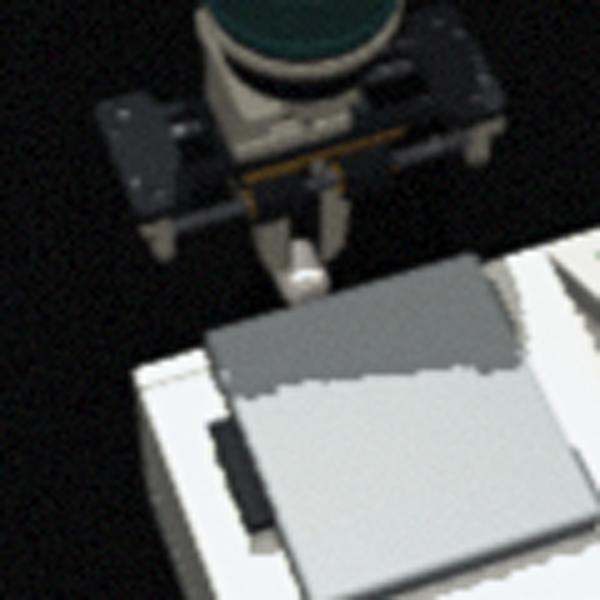

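```bash
python3 - <<'E'
from h import *
import cv2
f=np.mean([manip.grab_frame("side").astype(float) for _ in range(6)],0)
a=f[180:225,255:310,::-1]; a=np.clip((a/255)**.5*255,0,255).astype(np.uint8); 
b=cv2.imread("pics/side0.png")[180:225,255:310]; b=np.clip((b/255.)**.5*255,0,255).astype(np.uint8)
cv2.imwrite("pics/s8.png",np.hstack([cv2.resize(x,None,fx=7,fy=7,interpolation=cv2.INTER_CUBIC) for x in(a,b)]))
where()
E
```

```text
t 7.45 inst [-239.4  -98.    79.8] F [-0.3 -0.7 -0.4] gap 14.8 q [-0.08 -0.1   1.87  0.    1.38 -1.81]
```

View pics/s8.png

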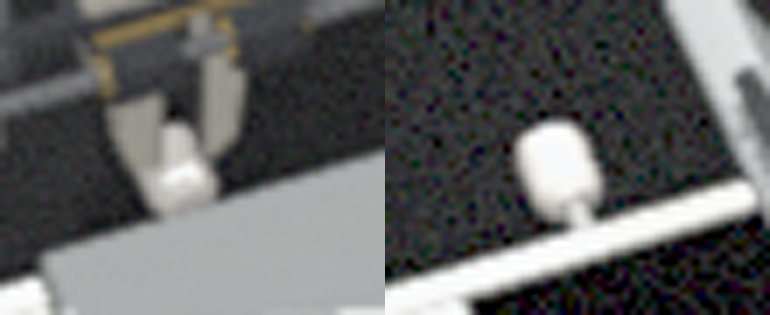

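Call:
carry_out --pt "0 0 0 0 0 0 5" --pt "0 0 0 0 0 0 0" --pt "0 0 0 0 0 0 0"

```text
t: 7.75
position: [0.5461, -0.0181, 0.0798]
tcp_rot: [[-0.988, -0.156, -0.005], [-0.156, 0.988, 0.003], [0.004, 0.004, -1.0]]
force: [0.3, 0.6, -0.1]
finger_gap: 0.0008
```

```bash
python3 - <<'E'
from h import *
import cv2
f=np.mean([manip.grab_frame("side").astype(float) for _ in range(4)],0)
a=f[180:225,255:310,::-1]; a=np.clip((a/255)**.5*255,0,255).astype(np.uint8); 
cv2.imwrite("pics/s9.png",cv2.resize(a,None,fx=10,fy=10,interpolation=cv2.INTER_CUBIC))
where()
E
```

```text
t 7.95 inst [-239.4  -98.    79.8] F [-0.9 -0.5  0.6] gap 0.7 q [-0.08 -0.1   1.87  0.    1.38 -1.81]
```

View pics/s9.png

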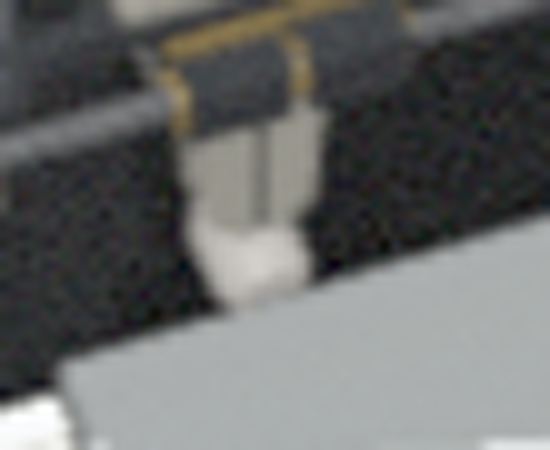

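```bash
python3 - <<'E'
from h import *
for n,p in(("s4 291.7,232.5",(.6985,-.0249,.1863)),("s6 280.6,201.4",(.5428,-.0178,.0805)),("now",(.5461,-.0181,.0798))):
    for dz in(0,-.005,-.01,-.015,-.02,-.025): print(n,dz,np.round(proj("side",np.add(p,[0,0,dz])),1))
E
```

```text
s4 291.7,232.5 0 [289.5 231.2]
s4 291.7,232.5 -0.005 [289.4 232.3]
s4 291.7,232.5 -0.01 [289.3 233.4]
s4 291.7,232.5 -0.015 [289.3 234.5]
s4 291.7,232.5 -0.02 [289.2 235.6]
s4 291.7,232.5 -0.025 [289.2 236.6]
s6 280.6,201.4 0 [278.5 201.5]
s6 280.6,201.4 -0.005 [278.5 202.5]
s6 280.6,201.4 -0.01 [278.5 203.5]
s6 280.6,201.4 -0.015 [278.5 204.6]
s6 280.6,201.4 -0.02 [278.5 205.6]
s6 280.6,201.4 -0.025 [278.5 206.6]
now 0 [278.7 202.6]
now -0.005 [278.6 203.7]
now -0.01 [278.6 204.7]
now -0.015 [278.6 205.7]
now -0.02 [278.6 206.7]
now -0.025 [278.6 207.8]
```

```bash
python3 - <<'E'
import cv2
a=cv2.imread("pics/s4.png")[120:330,100:300]; b=cv2.imread("pics/s6.png")[100:310,80:280];c=cv2.imread("pics/s5.png")[0:210,80:280]
import numpy as np
g=lambda x:np.clip((x/255.)**.45*255,0,255).astype(np.uint8)
cv2.imwrite("pics/c.png",cv2.resize(np.hstack([g(a),g(b),g(c)]),None,fx=1.33,fy=1.8))
E
```

```text
(no output)
```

View pics/c.png

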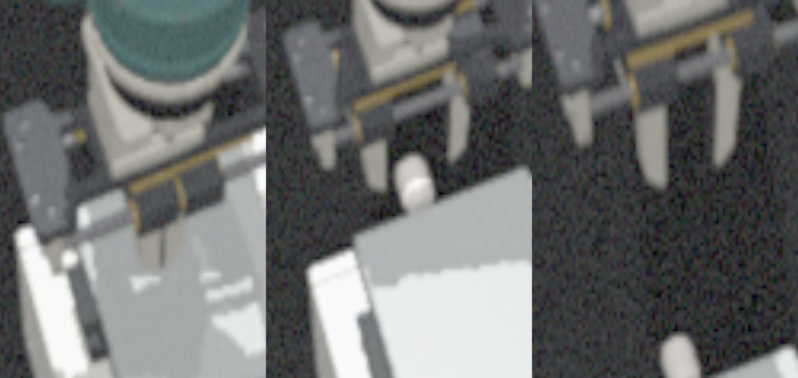

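```bash
python3 - <<'E'
from h import *
import cv2
p=np.array([.24765,.62772,.2083]); y=np.array([.367,.930,0]); x=np.array([-.93,.367,0])
im=cv2.imread("pics/side0.png"); im=np.clip((im/255.)**.45*255,0,255).astype(np.uint8)
s=6
a=cv2.resize(im[0:90,430:560],None,fx=s,fy=s,interpolation=cv2.INTER_CUBIC)
for d in(-.0465,.0465):
  for dz,c in((0,(0,255,0)),(-.025,(0,0,255))):
    u,v=proj("side",p+y*d+[0,0,dz]); print(d,dz,u,v); cv2.circle(a,(int((u-430)*s),int(v*s)),4,c,-1)
cv2.imwrite("pics/d.png",a)
E
```

```text
-0.0465 0 454.49769278689007 60.88779020544976
-0.0465 -0.025 451.43917530131387 67.92069834088974
0.0465 0 486.6696171145296 64.3119775978335
0.0465 -0.025 483.031892772252 71.34219986037917
```

View pics/d.png

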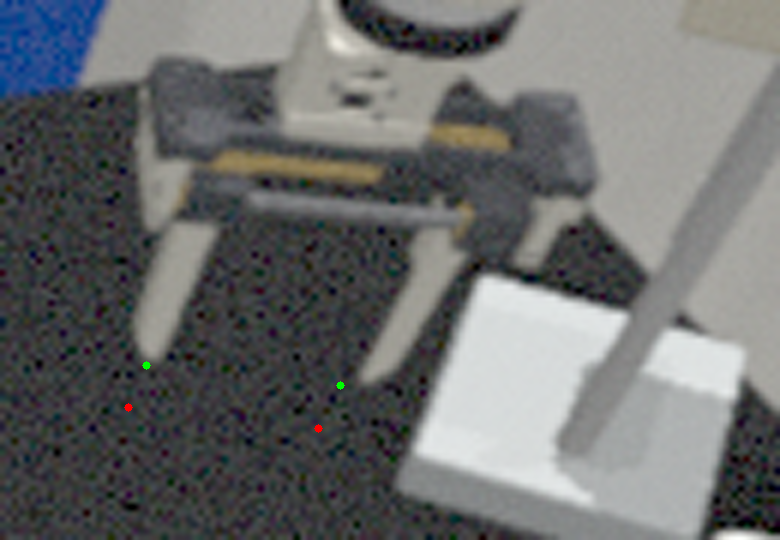

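Call:
carry_out --pt "0 0 -15 0 0 0 0" --pt "0 0 -40 0 0 0 70" --pt "0 0 -40 0 0 0 70" --pt "0 0 -40 0 0 0 70" --pt "0 0 -40 0 0 0 70"

```text
t: 8.45
position: [0.5461, -0.0182, 0.1196]
tcp_rot: [[-0.988, -0.156, -0.005], [-0.156, 0.988, 0.003], [0.005, 0.004, -1.0]]
force: [0.5, -0.4, 0.4]
finger_gap: 0.0274
```

Call:
carry_out --pt "0 0 0 0 0 0 70" --pt "0 0 0 0 0 0 70" --pt "0 0 0 0 0 0 70" --pt "0 0 0 0 0 0 70" --pt "0 0 0 0 0 0 70"

```text
t: 8.95
position: [0.546, -0.0181, 0.1195]
tcp_rot: [[-0.988, -0.156, -0.006], [-0.156, 0.988, 0.003], [0.005, 0.004, -1.0]]
force: [-0.3, -0.3, -0.2]
finger_gap: 0.0673
```

```bash
cat > look.py <<'E'
from h import *
import cv2,sys
f=np.mean([manip.grab_frame("side").astype(float) for _ in range(3)],0)
a=f[150:240,230:340,::-1]; a=np.clip((a/255)**.5*255,0,255).astype(np.uint8)
cv2.imwrite(f"pics/{sys.argv[1]}.png",cv2.resize(a,None,fx=6,fy=6,interpolation=cv2.INTER_CUBIC))
where()
E
python3 look.py e1
```

```text
t 9.1 inst [-239.4  -98.1  119.6] F [ 0.8 -0.6 -0.8] gap 69.6 q [-0.08 -0.12  1.83  0.    1.44 -1.81]
```

View pics/e1.png

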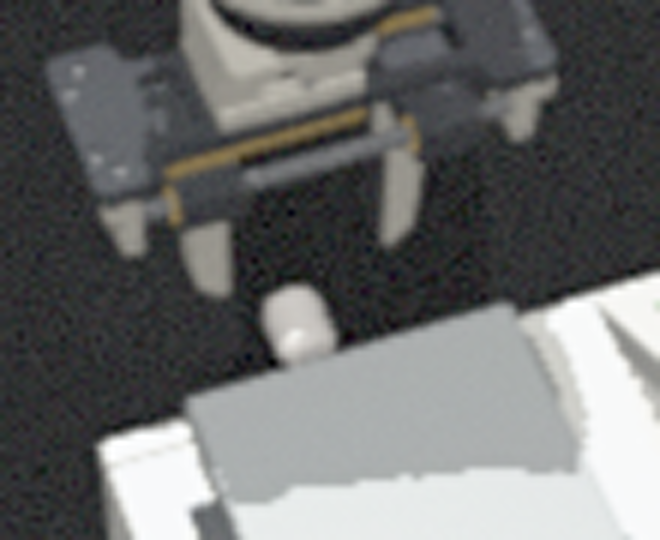

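Call:
carry_out --pt "0 0 30 0 0 0 70" --pt "0 0 45 0 0 0 70" --pt "0 0 58 0 0 0 70" --pt "0 0 68 0 0 0 70" --pt "0 0 68 0 0 0 70"

```text
t: 9.6
position: [0.5452, -0.0179, 0.0504]
tcp_rot: [[-0.988, -0.156, -0.007], [-0.156, 0.988, 0.003], [0.007, 0.004, -1.0]]
force: [0.3, 0.3, 0.3]
finger_gap: 0.07
```

```bash
python3 look.py e2
```

```text
t 9.75 inst [-239.3  -97.9   52.4] F [0.2 0.4 0.3] gap 69.8 q [-0.08 -0.07  1.89  0.    1.33 -1.81]
```

View pics/e2.png

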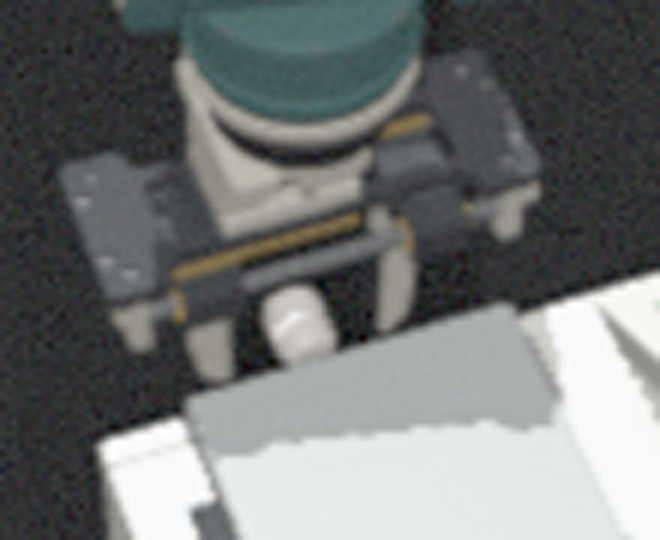

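Call:
carry_out --pt "0 0 0 0 0 0 45" --pt "0 0 0 0 0 0 15" --pt "0 0 0 0 0 0 15" --pt "0 0 0 0 0 0 15" --pt "0 0 0 0 0 0 15"

```text
t: 10.25
position: [0.5461, -0.018, 0.0524]
tcp_rot: [[-0.988, -0.156, -0.004], [-0.156, 0.988, 0.003], [0.004, 0.003, -1.0]]
force: [0.1, -0.2, -0.6]
finger_gap: 0.0347
```

Call:
carry_out --pt "0 0 0 0 0 0 15" --pt "0 0 0 0 0 0 15" --pt "0 0 0 0 0 0 15" --pt "0 0 0 0 0 0 15" --pt "0 0 0 0 0 0 15"

```text
t: 10.75
position: [0.5462, -0.0186, 0.0524]
tcp_rot: [[-0.988, -0.156, -0.004], [-0.156, 0.988, 0.002], [0.004, 0.002, -1.0]]
force: [-0.1, -5.2, -0.4]
finger_gap: 0.025
```

```bash
python3 look.py e3
```

```text
t 10.9 inst [-239.4  -98.5   52.4] F [ 0.9 -5.   0.2] gap 25.1 q [-0.08 -0.07  1.89  0.    1.33 -1.81]
```

View pics/e3.png

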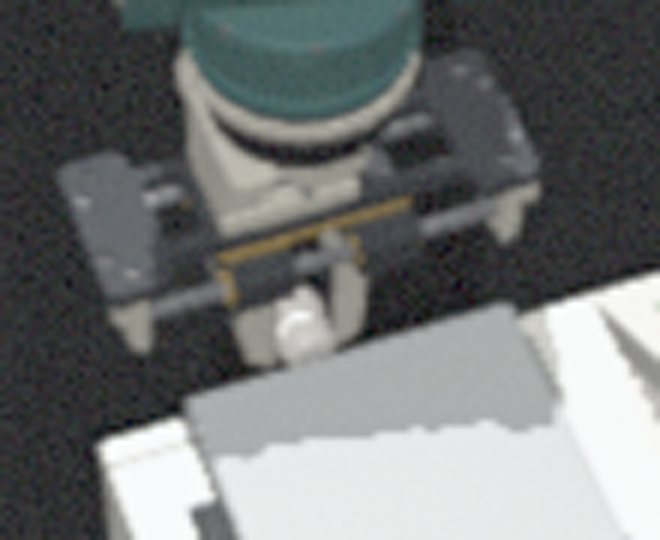

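Call:
carry_out --pt "5 -1 0 0 0 0 15" --pt "14 -1.5 0 0 0 0 15" --pt "23 -1.5 0 0 0 0 15" --pt "32 -1.5 0 0 0 0 15" --pt "40 -1.5 0 0 0 0 15"

```text
t: 11.4
position: [0.5063, -0.025, 0.0524]
tcp_rot: [[-0.988, -0.156, -0.005], [-0.156, 0.988, 0.004], [0.004, 0.005, -1.0]]
force: [-2.0, 12.6, 0.2]
finger_gap: 0.0248
```

```bash
python3 look.py e4
```

```text
t 11.55 inst [-280.2  -98.5   52.4] F [-6.6 11.7  2.4] gap 25.0 q [-0.1  -0.16  1.98  0.    1.34 -1.83]
```

View pics/e4.png

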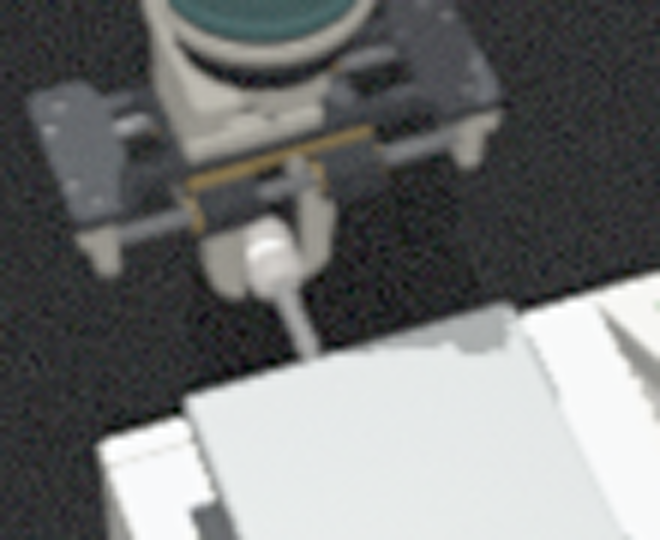

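Call:
carry_out --pt "2 1 0 0 0 0 15" --pt "3 1 0 0 0 0 15" --pt "3 1 0 0 0 0 15"

```text
t: 11.85
position: [0.5027, -0.025, 0.0525]
tcp_rot: [[-0.988, -0.156, -0.006], [-0.156, 0.988, 0.003], [0.005, 0.004, -1.0]]
force: [-0.5, -4.9, 0.4]
finger_gap: 0.025
```

```bash
python3 -c "
from h import *
where()"
```

```text
t 11.85 inst [-283.4  -98.    52.5] F [-0.5 -4.9  0.4] gap 25.0 q [-0.1  -0.17  1.98  0.    1.34 -1.83]
```

Call:
carry_out --pt "0 0 0 0 0 0 70" --pt "0 0 0 0 0 0 70" --pt "0 0 0 0 0 0 70" --pt "0 0 0 0 0 0 70" --pt "0 0 0 0 0 0 70"

```text
t: 12.35
position: [0.5026, -0.0249, 0.0524]
tcp_rot: [[-0.988, -0.156, -0.006], [-0.156, 0.988, 0.003], [0.005, 0.004, -1.0]]
force: [0.2, -0.2, -0.9]
finger_gap: 0.0605
```

Call:
carry_out --pt "0 0 -20 0 0 0 70" --pt "0 0 -60 0 0 0 70" --pt "0 0 -80 0 0 0 70" --pt "0 0 -80 0 0 0 70" --pt "0 0 -80 0 0 0 70"

```text
t: 12.85
position: [0.5031, -0.0252, 0.1321]
tcp_rot: [[-0.988, -0.156, -0.006], [-0.156, 0.988, 0.003], [0.005, 0.004, -1.0]]
force: [-0.3, -0.1, -0.8]
finger_gap: 0.0699
```

```bash
python3 look.py e5; python3 - <<'E'
from h import *
P=np.load("P.npy")
for d in(0,22,44): print(d,[np.round(proj("side",S2W(P,(-235-d+e,-99,75))),1) for e in(-16,0,16)])
E
```

```text
t 13.0 inst [-283.4  -98.1  131.1] F [0.1 1.  1.2] gap 70.2 q [-0.1  -0.23  1.9   0.    1.48 -1.83]
0 [array([276.8, 200.4]), array([278.9, 205. ]), array([281. , 209.6])]
22 [array([274. , 194.2]), array([276. , 198.7]), array([278.1, 203.3])]
44 [array([271.2, 188.2]), array([273.2, 192.6]), array([275.3, 197. ])]
```

View pics/e5.png

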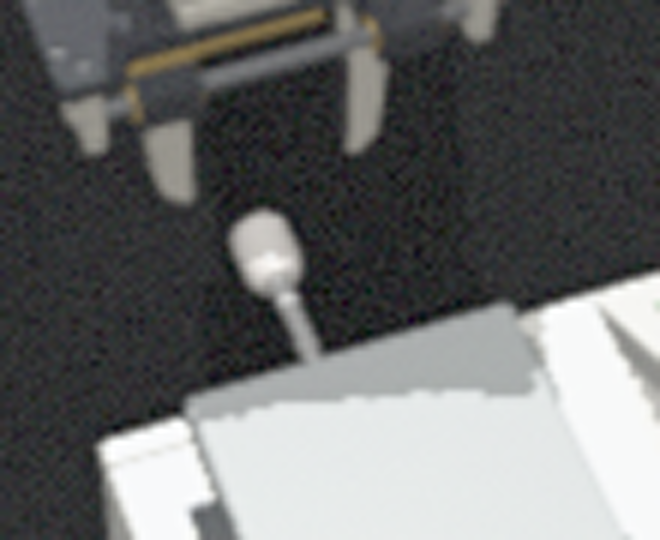

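Call:
carry_out --pt "0 0 0 0 0 0 60" --pt "0 0 0 0 0 0 60" --pt "0 0 0 0 0 0 60" --pt "0 0 0 0 0 0 60" --pt "0 0 0 0 0 0 60"

```text
t: 13.5
position: [0.5026, -0.0251, 0.1311]
tcp_rot: [[-0.988, -0.156, -0.008], [-0.156, 0.988, 0.004], [0.007, 0.005, -1.0]]
force: [0.2, 0.3, 0.3]
finger_gap: 0.0599
```

Call:
carry_out --pt "0 0 0 0 0 0 60" --pt "0 0 0 0 0 0 60" --pt "0 0 0 0 0 0 60" --pt "0 0 0 0 0 0 60" --pt "0 0 0 0 0 0 60"

```text
t: 14.0
position: [0.5026, -0.0251, 0.1311]
tcp_rot: [[-0.988, -0.156, -0.008], [-0.156, 0.988, 0.004], [0.007, 0.005, -1.0]]
force: [-0.4, -0.4, -0.1]
finger_gap: 0.0596
```

Call:
carry_out --pt "0 0 0 0 0 0 60" --pt "0 0 0 0 0 0 60" --pt "0 0 0 0 0 0 60" --pt "0 0 0 0 0 0 60" --pt "0 0 0 0 0 0 60"

```text
t: 14.5
position: [0.5026, -0.0252, 0.1311]
tcp_rot: [[-0.988, -0.156, -0.008], [-0.156, 0.988, 0.004], [0.007, 0.005, -1.0]]
force: [-0.2, -0.3, 0.3]
finger_gap: 0.0597
```

Call:
carry_out --pt "0 0 0 0 0 0 60" --pt "0 0 0 0 0 0 60" --pt "0 0 0 0 0 0 60" --pt "0 0 0 0 0 0 60" --pt "0 0 0 0 0 0 60"

```text
t: 15.0
position: [0.5026, -0.0251, 0.1311]
tcp_rot: [[-0.988, -0.156, -0.008], [-0.156, 0.988, 0.004], [0.007, 0.005, -1.0]]
force: [0.5, -0.5, 0.3]
finger_gap: 0.0603
```

Call:
carry_out --pt "0 0 0 0 0 0 60" --pt "0 0 0 0 0 0 60" --pt "0 0 0 0 0 0 60" --pt "0 0 0 0 0 0 60" --pt "0 0 0 0 0 0 60"

```text
t: 15.5
position: [0.5026, -0.0251, 0.1311]
tcp_rot: [[-0.988, -0.156, -0.008], [-0.156, 0.988, 0.004], [0.007, 0.005, -1.0]]
force: [0.2, -0.8, 0.1]
finger_gap: 0.0598
```

Call:
carry_out --pt "0 0 0 0 0 0 60" --pt "0 0 0 0 0 0 60" --pt "0 0 0 0 0 0 60" --pt "0 0 0 0 0 0 60" --pt "0 0 0 0 0 0 60"

```text
t: 16.0
position: [0.5026, -0.0251, 0.1311]
tcp_rot: [[-0.988, -0.156, -0.008], [-0.156, 0.988, 0.004], [0.007, 0.005, -1.0]]
force: [0.4, 0.1, 0.8]
finger_gap: 0.06
```

```bash
python3 look.py e6
```

```text
t 16.15 inst [-283.4  -98.1  131.1] F [ 0.3 -0.2  0.7] gap 59.6 q [-0.1  -0.23  1.9   0.    1.48 -1.83]
```

View pics/e6.png

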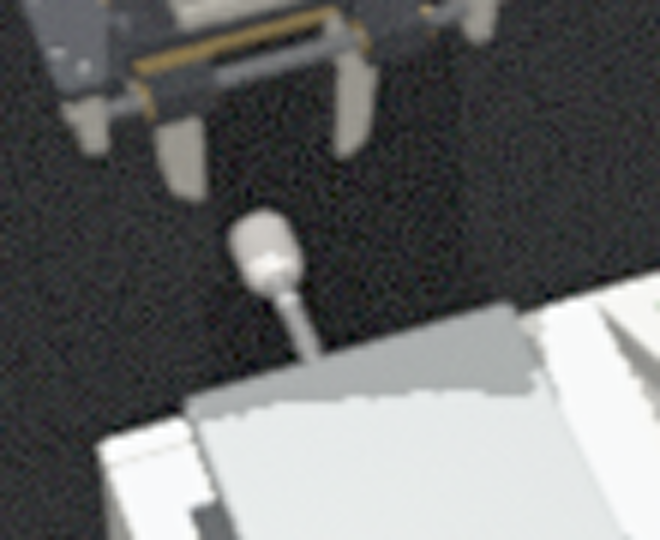

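Call:
carry_out --pt "0 0 40 0 0 0 60" --pt "0 0 65 0 0 0 60" --pt "0 -0.5 79 0 0 0 60" --pt "0 -0.5 79 0 0 0 40" --pt "0 -0.5 79 0 0 0 15"

```text
t: 16.65
position: [0.5026, -0.0254, 0.0531]
tcp_rot: [[-0.988, -0.156, -0.007], [-0.156, 0.988, 0.004], [0.006, 0.005, -1.0]]
force: [-0.6, 0.5, 0.1]
finger_gap: 0.0487
```

Call:
carry_out --pt "0 0 0 0 0 0 15" --pt "0 0 0 0 0 0 15" --pt "0 0 0 0 0 0 15" --pt "0 0 0 0 0 0 15" --pt "0 0 0 0 0 0 15"

```text
t: 17.15
position: [0.5029, -0.0252, 0.0538]
tcp_rot: [[-0.988, -0.156, -0.006], [-0.156, 0.988, 0.004], [0.005, 0.005, -1.0]]
force: [-0.9, 2.6, 6.7]
finger_gap: 0.0247
```

Call:
carry_out --pt "0 0 0 0 0 0 15" --pt "-8 0 0 0 0 0 15" --pt "-16 0 0 0 0 0 15" --pt "-24 0 0 0 0 0 15" --pt "-32 0 0 0 0 0 15"

```text
t: 17.65
position: [0.5351, -0.0203, 0.0539]
tcp_rot: [[-0.988, -0.156, -0.006], [-0.156, 0.988, 0.003], [0.005, 0.004, -1.0]]
force: [-2.9, -1.2, 5.5]
finger_gap: 0.0253
```

```bash
python3 look.py e7
```

```text
t 17.8 inst [-250.3  -98.5   53.9] F [ 0.5 -1.2  5.3] gap 25.0 q [-0.09 -0.1   1.91  0.    1.33 -1.82]
```

View pics/e7.png

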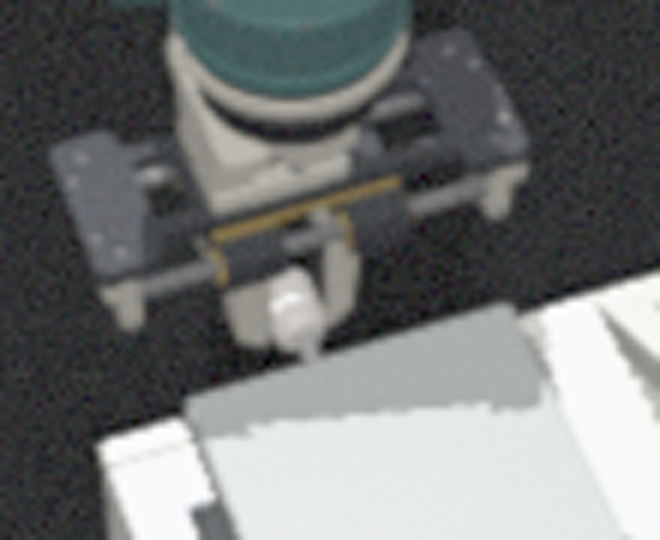

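Rod is in by 33 mm; 11 to go.

Call:
carry_out --pt "-5 0 0 0 0 0 15" --pt "-9 0 0 0 0 0 15" --pt "-11 0 0 0 0 0 15" --pt "-11 0 0 0 0 0 15" --pt "-11.5 0 0 0 0 0 15"

```text
t: 18.3
position: [0.5465, -0.0186, 0.0538]
tcp_rot: [[-0.988, -0.156, -0.006], [-0.156, 0.988, 0.003], [0.005, 0.004, -1.0]]
force: [-4.5, -2.8, 7.3]
finger_gap: 0.0251
```

Call:
carry_out --pt "0 0 0 0 0 0 70" --pt "0 0 0 0 0 0 70" --pt "0 0 0 0 0 0 70" --pt "0 0 0 0 0 0 70" --pt "0 0 0 0 0 0 70"

```text
t: 18.8
position: [0.5464, -0.0186, 0.0537]
tcp_rot: [[-0.988, -0.156, -0.006], [-0.156, 0.988, 0.003], [0.005, 0.004, -1.0]]
force: [0.7, -0.4, 0.2]
finger_gap: 0.0601
```

Call:
carry_out --pt "0 0 -20 0 0 0 70" --pt "0 0 -60 0 0 0 70" --pt "0 0 -100 0 0 0 70" --pt "40 0 -140 0 0 0 70" --pt "80 0 -160 0 0 0 70"

```text
t: 19.3
position: [0.469, -0.0315, 0.2157]
tcp_rot: [[-0.988, -0.157, -0.005], [-0.157, 0.988, 0.003], [0.004, 0.004, -1.0]]
force: [-0.8, 0.2, 1.2]
finger_gap: 0.0696
```

Call:
carry_out --pt "40 20 0 0 0 0 70" --pt "60 60 0 0 0 0 70" --pt "60 100 0 0 0 0 70" --pt "60 140 0 0 0 0 70" --pt "60 140 0 0 0 0 70"

```text
t: 19.8
position: [0.3868, 0.1007, 0.2169]
tcp_rot: [[-0.987, -0.162, -0.004], [-0.162, 0.987, 0.004], [0.003, 0.005, -1.0]]
force: [0.2, 0.2, 0.2]
finger_gap: 0.0699
```

```bash
python3 look.py e8; python3 - <<'E'
from h import *
import cv2
cv2.imwrite("pics/top9.png",manip.grab_frame("top")[:,:,::-1]);cv2.imwrite("pics/side9.png",manip.grab_frame("side")[:,:,::-1])
for q in("pot","bottle","case"):
  for n in("top","side"):
    for m in manip.masks_of(n,q)[:1]: print(n,q,np.round(m["xy"],1))
E
```

```text
t 19.95 inst [-377.4   40.8  216.5] F [ 0.2 -0.  -0.2] gap 70.1 q [ 0.18 -0.51  1.97  0.    1.69 -1.55]
top pot [422.7 209.6]
side pot [139.  222.8]
top bottle [400.2 293.7]
side bottle [155.2 162.4]
top case [108.  269.3]
side case [377.5 158.1]
```

View pics/top9.png

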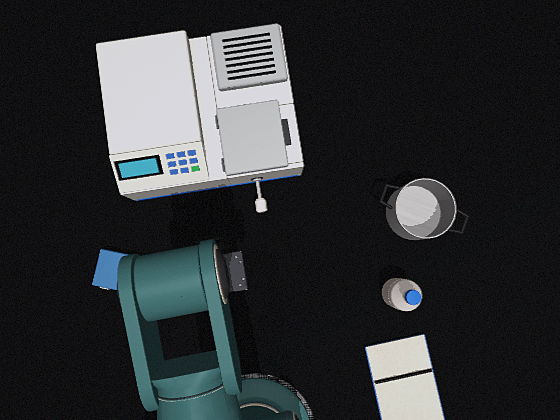

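View pics/e8.png

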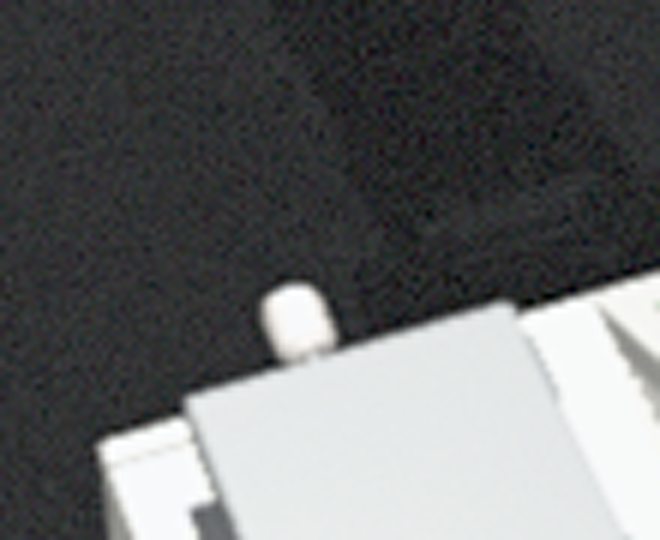

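```bash
python3 - <<'E'
from h import *
import cv2
P=np.load("P.npy")
s=5
im=cv2.resize(cv2.imread("pics/side9.png")[190:300,235:365],None,fx=s,fy=s,interpolation=cv2.INTER_CUBIC)
for th,c in((0,(0,255,0)),(.06,(0,0,255))):
  for x in(-166,-119,-59,-12):
    d=150 if x in(-119,-59) else 142
    u,v=proj("side",S2W(P,lidp(th,x,d,20 if d==150 else 22))); cv2.circle(im,(int((u-235)*s),int((v-190)*s)),3,c,-1)
cv2.imwrite("pics/lid9.png",im)
a,b=[cv2.imread(f"pics/{n}.png").astype(int) for n in("top0","top9")]
print("pot/bottle diff",np.abs(a-b)[170:320,370:480].mean(),"knob",np.abs(a-b)[190:216,250:272].mean(),"bg",np.abs(a-b)[330:400,450:550].mean())
a,b=[cv2.imread(f"pics/{n}.png").astype(int) for n in("side0","side9")]
print("case side",np.abs(a-b)[140:172,348:402].mean())
E
```

```text
pot/bottle diff 3.984929292929293 knob 3.599067599067599 bg 5.0945238095238095
case side 2.7083333333333335
```

View pics/lid9.png

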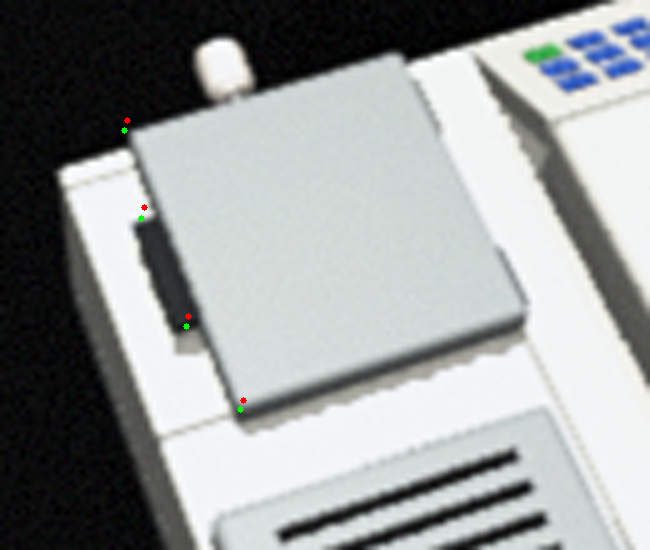

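```bash
python3 -c "
from h import *
where();print(manip.finish_job())"
```

```text
t 20.35 inst [-377.4   40.6  216.5] F [-0.4  0.2  1. ] gap 69.7 q [ 0.18 -0.51  1.97  0.    1.69 -1.55]
the job is handed in; nothing more can be done
None
```

I ran the orange filter check and handed it in at 20.4 s. The steps were:
- **Lid:** I swung it shut first.
- **Pull:** I pinched the knob and pulled the rod 44.0 mm. The orange filter was in the rear slot, so that is its click stop. The pull force fell to about zero there.
- **Reading:** I let go for about 4 s. The knob did not move; it showed within about 1 px of where 44 mm should put it.
- **Return:** I gripped the knob again, pushed the rod fully home and withdrew the arm.

**Last checks:**
- The lid corners match the shut position in the image.
- The knob area looks the same as in the starting picture.
- The pot, bottle and case areas show only picture noise compared with the start.
- The tool felt no force when I handed in.

**What disagreed:**
- **First grasp:** my first pinch closed on nothing because the fingertips were about 25–30 mm higher than the stated tool geometry and reported height imply. I went about 28 mm lower and the second grasp held, with a gap of 25 mm on the 26 mm knob.
- **Side force:** about 12 N of sideways force built up on the knob during the pull. I corrected for it before letting go.
- **Case outline:** at the end the network's top-view position for the case was shifted, because the arm hid part of it. The side view showed it unmoved.

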